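# File a sample bottle into the middle of a tight rack row

### The job

Make room in the middle of the tight row of four sample bottles in the rack by easing the right-hand two and the sliding end plate aside, then stand the loose blue-capped bottle in that gap, so that it has two bottles on either side. Finally push the end plate back until all five bottles are lightly clamped against the sprung pad at the left end; work gently, never squeezing or ramming the bottles, and leave the oil bottle and the connector where they are.

Things in the scene. Friction and masses are not known exactly. Their poses are not given: they have to be found in the camera images.
- rack: low aluminium bottle rack, fixed to the bench; floor plate 60 x 268 x 6 mm, y = -124 to +144; origin at bench level under the row's centre line; x across the row (away from the robot), y along it to its left end, z up. Two rails along the row, inner faces at x = -17.5 and +17.5, tops 24 above the bench: a bottle has about 2 mm play each side. Low right end block at y = -116 to -123
- rack_left (a point): point of the rack near the sprung pad, y = +106, 36 above the bench. Here a cheek 65 high is clamped on the rails, with a black pad 31 wide, 9 to 62 above the bench, on stiff springs (about 10 N per mm) facing the row. Where the cheek is clamped varies and is not measured: the pad's face lies up to 6 mm to either side of this point; find it by feel
- end_plate: dark steel sliding end plate right of the row: upright plate 33 wide, 8 thick, top 65 above the bench, with a foot 30 long on its right side (up to 23 above the bench). It slides only along the rack's y, drags with about 6 N of dry friction, stays where left, and can go 38 to 41 mm right from its start to a hard stop. Axes as the rack's; its origin is not on it: use end_plate_outer
- end_plate_outer (a point): point on the outer (right) upright face of the sliding end plate, 45 above the bench on the centre line of the row; push here towards the rack's +y to close the row. The bottle side of the plate lies 8 mm to the left of it.
- bottle_1: closed sample bottle, amber body with ribbed blue screw cap; 60 high; body diameter 31 up to 44, cap diameter 31.6 from 44 to 60 above its underside; about 50 g; origin at the centre of its underside, z up; leftmost of the row, next to the sprung pad
- bottle_2: closed sample bottle, amber body with ribbed blue screw cap; 60 high; body diameter 31 up to 44, cap diameter 31.6 from 44 to 60 above its underside; about 50 g; origin at the centre of its underside, z up; second from the left in the row
- bottle_3: closed sample bottle, amber body with ribbed blue screw cap; 60 high; body diameter 31 up to 44, cap diameter 31.6 from 44 to 60 above its underside; about 50 g; origin at the centre of its underside, z up; third from the left in the row
- bottle_4: closed sample bottle, amber body with ribbed blue screw cap; 60 high; body diameter 31 up to 44, cap diameter 31.6 from 44 to 60 above its underside; about 50 g; origin at the centre of its underside, z up; rightmost of the row, next to the end plate
- loose_bottle: closed sample bottle, amber body with ribbed blue screw cap; 60 high; body diameter 31 up to 44, cap diameter 31.6 from 44 to 60 above its underside; about 50 g; origin at the centre of its underside, z up; the one standing alone on the bench, outside the rack, to be put in the row
- oil_bottle: white oil bottle with red spout, 49 diameter, 152 high, stands on the bench; origin at the centre of its underside; leave alone
- connector_a: black round connector lying on the bench, 62 x 21 x 22 mm; origin at the centre of its underside; leave alone
Things that resemble listed ones, but are neither listed nor needed, are in the scene too. What is shaped like the loose_bottle but red is not meant.

How it is judged (in metres and radians):
On the way, in this order (a step that is already met when the one before it is completed fails the run):
1. the gap between the second and third bottle is wide enough for a bottle (centres more than 64 mm apart), all four still upright in the rack (horizontal distance between bottle_2 and bottle_3 above 0.064 m and z of each of bottle_1, bottle_2, bottle_3, bottle_4 in the frame of rack below 0.0085 m and x of bottle_1 in the frame of rack between -0.005 and 0.005 m and angle between each of bottle_1, bottle_2, bottle_3, bottle_4's own z axis and vertical below 0.08 rad and x of bottle_2 in the frame of rack between -0.005 and 0.005 m and x of bottle_3 in the frame of rack between -0.005 and 0.005 m and x of bottle_4 in the frame of rack between -0.005 and 0.005 m), for 0.2 s.
2. the loose bottle stands on the rack floor between the second and third bottle (z of loose_bottle in the frame of rack below 0.0085 m and x of loose_bottle in the frame of rack between -0.005 and 0.005 m and angle between loose_bottle's own z axis and vertical below 0.08 rad and y of loose_bottle in the frame of rack between -0.005 and 0.06 m), for 0.2 s.
At the end, for the whole second after the job is handed in: all five bottles upright (0.08 rad) on the rack floor (2.5 mm), within 5 mm of its centre line, the loose one in the middle, neighbours' centres at most 33.5 mm apart; the row clamped: over 2 N between the two left-hand bottles and between end plate and last bottle; at rest (z of each of bottle_1, bottle_2, loose_bottle, bottle_3, bottle_4 in the frame of rack below 0.0085 m and x of bottle_1 in the frame of rack between -0.005 and 0.005 m and angle between each of bottle_1, bottle_2, loose_bottle, bottle_3, bottle_4's own z axis and vertical below 0.08 rad and x of bottle_2 in the frame of rack between -0.005 and 0.005 m and x of loose_bottle in the frame of rack between -0.005 and 0.005 m and x of bottle_3 in the frame of rack between -0.005 and 0.005 m and x of bottle_4 in the frame of rack between -0.005 and 0.005 m and horizontal distance between bottle_1 and bottle_2 below 0.0335 m and horizontal distance between bottle_2 and loose_bottle below 0.0335 m and horizontal distance between loose_bottle and bottle_3 below 0.0335 m and horizontal distance between bottle_3 and bottle_4 below 0.0335 m and contact force between bottle_1 and bottle_2 above 2 N and contact force between end_plate and bottle_4 above 2 N and linear speed of each of loose_bottle, bottle_1 below 0.01 m/s); the robot touches nothing.
It fails at once if the row is squeezed: the two left-hand bottles press on each other with more than 13 N (contact force between bottle_1 and bottle_2 above 13 N).
It fails at once if the end plate and the last bottle press on each other with more than 25 N (contact force between end_plate and bottle_4 above 25 N).
It fails at once if the loose bottle is rammed into its neighbours or the rack with more than 20 N (contact force between loose_bottle and bottle_2 above 20 N or contact force between loose_bottle and bottle_3 above 20 N or contact force between loose_bottle and rack above 20 N).
It fails at once if a bottle is tipped over (angle between any of bottle_1, bottle_2, loose_bottle, bottle_3, bottle_4's own z axis and vertical above 0.5 rad).
It fails at once if the oil bottle or the connector is moved more than 20 mm (distance of any of oil_bottle, connector_a from where it was at the start of the episode above 0.02 m).
It also fails if it takes over 58 s, if anything falls off the work surface, if the arm or the gripper's body presses on something with over 40 N, if the wrist force passes 120 N, or if a joint passes its speed limit or range.

### The arm

A 7-joint arm with a two-finger parallel gripper is mounted at the origin on a cart in front of the work surface, level with it; the furniture and walls round the work are solid. World frame = base frame: x ahead of the robot, y to its left, z up, the work surface at z = 0. Lengths are in mm, angles in rad, forces in N, time in s.
With the tool pointing down it reaches from about 400 to 875 mm from the base axis. Payload 4.4 kg.
Tool frame: the origin (TCP) lies at the very end of the fingers, on their centre line; the grasp point (between the pads) lies 19 mm behind it; z points along the fingers, y is the direction in which the jaws open and shut (so a half turn about z gives the same grasp; the last joint's range is limited). The gripper opens to 85 mm and grips with 20 to 120 N. Pads are 22 mm wide; open, the fingers measure 114 mm over their backs; the gripper's body (76 mm by 85 mm) begins 54 mm behind the grasp point. The pads swing forward as they close: fully open they stand 13 mm farther back than shut.
Start: joints at [1.074, 0.628, 0.038, 1.517, -0.027, 0.996, -0.02], TCP at [271.467, -590.613, 231.313] pointing down, gripper open.
Joint ranges: [-3.06, 3.06], [-0.37, 2.12], [-1.25, 1.32], [0.18, 2.47], [-1.1, 4.24], [0.23, 1.98], [-2.94, 2.94]. Speed limits (rad/s): [2.57, 2.57, 3.14, 3.14, 3.14, 3.14, 3.14].

### API

Orientations are given as [roll, pitch, yaw] about the fixed x, y, z axes, in that order (R = Rz(yaw) Ry(pitch) Rx(roll)).
In Python, from cell import ctrl gives the robot as it stands. The module is installed in compiled form; this text tells all that it offers.
- The arm moves only by the shell command python3 -m jog 'ROWS'. ROWS is text: rows parted by semicolons, each of 7 numbers parted by spaces: the shift along the tool's x, y, z in mm, then the turn, a rotation vector about the tool's x, y, z in degrees, then the opening, from -1 (shut) to 1 (fully open). In form: x y z wx wy wz claw; .... A call has 1 to 8 rows; each row is the pose to reach, as a shift and turn from the pose commanded when the call began, along the tool's axes at that moment; what a row does not reach only later rows make up. A row lasts 1/8 s, in which the tool goes at most 62.5 mm and 10.7 degrees, less where a joint would pass 70% of its speed; a pose out of reach is approached as far as the arm can. A call with a gripper value outside its range is refused whole. The fingers move at their own pace and stop on an object; the grip force is fixed at half the most. Time passes only in rows, so rows that repeat a pose let the fingers close. It gives the time, the measured TCP pose, the force and the opening at its end, in the units of the state.
- ctrl.read_state(): the state, without advancing time (a new reading comes with each control period).
- ctrl.get_image(name): name is "side" or "top"; returns a dict with "image" (400x640x3 uint8, red, green, blue), "z_map" (400x640 float32, mm along the optical axis (not along the pixel's ray), 0 where there is no reading), "vertical_fov" (degrees; the focal length in pixels is half the picture's height over the tangent of half this angle, whatever the lens; pixels are square), "cx", "cy" (the principal point, pixels), "k1" (the pictures are not rectified: a ray, as slopes to the right and down, at radius r is drawn at 1 + k1 r^2 times it, then the intrinsics apply), "extrinsics" (4x4, takes a point from world to camera coordinates). Camera axes: x right, y down, z forward; pixel columns grow to the right and rows downward; lengths in mm; the calibration is good to about 2 mm. A picture is of the moment at which its call begins.
- ctrl.finish_job(): hands the job in, once; it reports no verdict.
The state is a dict: "clock": time; "qpos": joint angles; "qd": joint speeds; "tau": joint torques, N m; "eef_pos": TCP position; "tool_rot": TCP orientation; "force": force on the tool from outside, world axes, zero at the start; "torque": the same for the moment, N m; "width": finger opening in mm.
Only numpy, scipy, OpenCV 4.12 (cv2) and the standard library are available. Lean on these libraries where they do the work, as an engineer would, in place of code of your own. Each camera call takes 0.05 s, during which the arm holds its last target.

## Working session

There is one attempt and no reset: what is moved stays moved. The work goes in short steps, Python scripts to look and compute and a shell command to move; the robot and the scene stay as the last step left them, time stands still between calls to the robot, and variables do not carry over. Pictures are saved under pics/ and viewed, and the job is handed in when it is done.

```bash
ls; mkdir -p pics; python3 - <<'E'
from cell import ctrl
import cv2,numpy as np
s=ctrl.read_state()
for k,v in s.items(): print(k,np.round(v,3) if not isinstance(v,str) else v)
for n in("side","top"):
    d=ctrl.get_image(n); cv2.imwrite(f"pics/{n}0.png",d["image"][:,:,::-1]); np.save(f"pics/{n}0z.npy",d["z_map"])
    print(n,d["vertical_fov"],d["cx"],d["cy"],d["k1"]);print(np.round(d["extrinsics"],4).tolist())
E
```

```text
pics
clock 0.0
qpos [ 1.074  0.629  0.038  1.518 -0.027  0.996 -0.02 ]
qd [-0.    -0.001 -0.002  0.     0.001  0.     0.001]
tau [ 0.0000e+00 -5.6340e+01  1.2270e+00 -1.9344e+01  1.1000e-02  1.1000e-02
  0.0000e+00]
eef_pos [ 271.212 -590.024  230.378]
tool_rot [-3.14  -0.     0.431]
force [ 0.204 -0.213  0.164]
torque [ 0.016 -0.003 -0.021]
width 85.671
side 44.685747596152495 312.61099389237086 201.489703192751 -0.007833100050118096
[[-0.9982, -0.0597, 0.0024, 546.4005], [-0.035, 0.5512, -0.8337, 77.1877], [0.0484, -0.8323, -0.5523, 944.6934], [0.0, 0.0, 0.0, 1.0]]
top 51.012768845677904 317.1022194025182 204.90600573872888 -0.0784117335257446
[[-0.011, -0.9999, 0.0072, -16.8788], [-0.9983, 0.0105, -0.057, 533.1436], [0.0569, -0.0078, -0.9984, 1070.2632], [0.0, 0.0, 0.0, 1.0]]
```

View pics/side0.png

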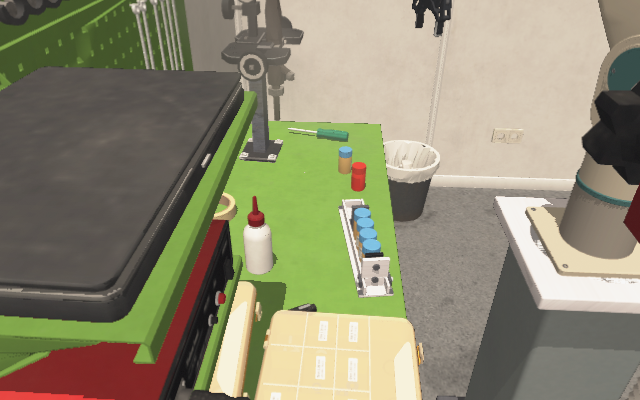

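View pics/top0.png

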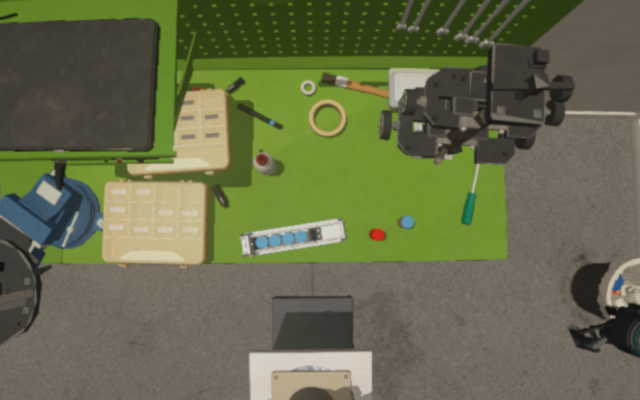

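```bash
cat > h.py <<'E'
import numpy as np,cv2
from cell import ctrl
class Cam:
    def __init__(s,n):
        d=ctrl.get_image(n); s.im=d["image"]; s.z=d["z_map"]; s.f=200/np.tan(np.radians(d["vertical_fov"]/2))
        s.cx,s.cy,s.k=d["cx"],d["cy"],d["k1"]; s.E=np.array(d["extrinsics"]); s.R=s.E[:3,:3]; s.t=s.E[:3,3]; s.o=-s.R.T@s.t
    def slopes(s,u,v):
        d=np.array([(u-s.cx)/s.f,(v-s.cy)/s.f]); p=d.copy()
        for _ in range(20): p=d/(1+s.k*(p@p))
        return p
    def ray(s,u,v):
        p=s.slopes(u,v); r=s.R.T@np.array([p[0],p[1],1]); return s.o,r
    def plane(s,u,v,h):
        o,r=s.ray(u,v); return o+r*(h-o[2])/r[2]
    def pt(s,u,v):
        o,r=s.ray(u,v); z=s.z[int(round(v)),int(round(u))]; return o+r*z   # r has unit depth
    def proj(s,P):
        c=s.R@np.asarray(P,float)+s.t; p=c[:2]/c[2]; p=p*(1+s.k*(p@p)); return p*s.f+[s.cx,s.cy]
    def crop(s,name,x0,y0,x1,y1,k=5):
        cv2.imwrite(name,cv2.resize(s.im[y0:y1,x0:x1,::-1],None,fx=k,fy=k,interpolation=cv2.INTER_CUBIC))
def tri(c1,p1,c2,p2):
    o1,r1=c1.ray(*p1);o2,r2=c2.ray(*p2)
    r1=r1/np.linalg.norm(r1);r2=r2/np.linalg.norm(r2)
    A=np.stack([r1,-r2],1); t=np.linalg.lstsq(A,o2-o1,rcond=None)[0]
    a=o1+t[0]*r1;b=o2+t[1]*r2; return (a+b)/2,np.linalg.norm(a-b)
def blue(c):
    h=cv2.cvtColor(c.im,cv2.COLOR_RGB2HSV); return cv2.inRange(h,(95,90,90),(115,255,255))
E
python3 - <<'E'
from h import *
t=Cam("top");s=Cam("side")
t.crop("pics/t1.png",230,205,430,265,4); s.crop("pics/s1.png",320,130,420,310,3)
for c,n in((t,"t"),(s,"s")):
    m=blue(c); k,l,st,ce=cv2.connectedComponentsWithStats(m)
    for i in range(1,k):
        if st[i,4]>15: print(n,st[i],ce[i].round(2), c.pt(*ce[i]).round(1))
E
```

```text
t [ 19 175  52  46 803] [ 43.54 201.08] [542.7 634.3 127.1]
t [ 64 178  30  66 570] [ 80.08 209.19] [526.5 586.4  47.7]
t [   0  196   51   48 1013] [ 23.88 219.71] [497.3 658.4 163. ]
t [ 56 211   8  12  23] [ 59.43 216.26] [506.2 597.7 119. ]
t [ 92 212  10  20  66] [ 96.09 221.98] [494.  560.3  14.7]
t [401 217  13  11 110] [407.05 221.88] [ 485.7 -245.5   61.3]
t [ 53 230  13  17  66] [ 59.27 240.35] [446.7 644.6  42.9]
t [255 231  52  17 430] [279.85 239.18] [446.6  70.4  64.2]
t [ 66 239  20   9  44] [ 75.5 243.8] [436.8 616.2  15.2]
t [613 276  11  14  82] [618.01 283.41] [  216.1 -1325.7  -635.3]
s [339 147  13  11 104] [345.09 151.58] [ 486.  -227.2   60.3]
s [354 208  27  46 738] [366.23 230.68] [447.4  80.2  64.7]
```

View pics/t1.png

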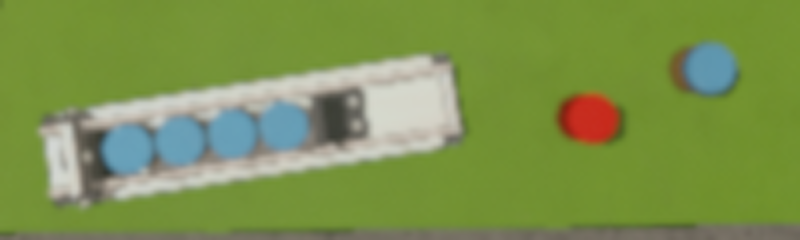

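View pics/s1.png

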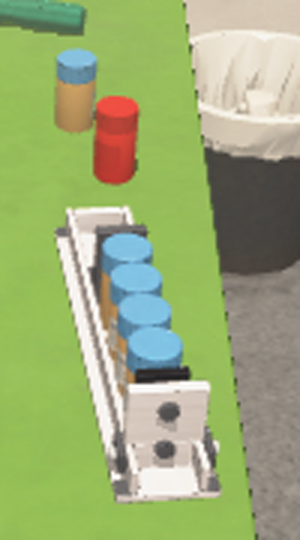

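Candidates for the loose bottle are:
- The blue cap with the amber body standing alone, at top (407,222) and side (345,152). This is my choice.
- The red one at top (377,235) and side (358,177), which is excluded by its colour.
- The four row caps, at top x 262 to 301, y about 236 to 242, which are in the rack.

The crops confirm the choice. The rack's sprung cheek is at the image left in the top view, near (246,242). The dark end plate is at about (315,234).

```bash
cat > meas.py <<'E'
from h import *
def caps(t,box,n,H):
    m=blue(t); x0,y0,x1,y1=box; v,u=np.nonzero(m[y0:y1,x0:x1]); P=np.stack([u+x0,v+y0],1).astype(np.float32)
    _,lab,c=cv2.kmeans(P,n,None,(3,100,1e-4),20,cv2.KMEANS_PP_CENTERS)
    c=c[np.argsort(c[:,0])]; return c,np.array([t.plane(a,b,H) for a,b in c])
E
python3 - <<'E'
from meas import *
t=Cam("top");s=Cam("side")
c,P=caps(t,(250,225,312,252),4,66); print(c.round(1).tolist());print(P.round(1).tolist())
d=np.diff(P,axis=0); print(np.linalg.norm(d,axis=1).round(1))
v=(P[0]-P[-1]);print("yaw rack",np.degrees(np.arctan2(-v[0],v[1])))
# side caps: top of each cap ; loose two-view
m=blue(s)
for box in((335,142,356,162),):
    x0,y0,x1,y1=box; vv,uu=np.nonzero(m[y0:y1,x0:x1]); print('side blue',uu.min()+x0,uu.max()+x0,vv.min()+y0,vv.max()+y0)
cl,PL=caps(t,(395,210,420,235),1,60);print(cl,PL)
print("tri loose",tri(t,cl[0],s,(345.09,151.58)))
# projections of cap-top disk centre into side
print(s.proj(PL[0]),s.proj(PL[0]-[0,0,16]))
for p in P: print('row in side',s.proj(p).round(1), t.pt(*t.proj(p)).round(1),s.pt(*s.proj(p)).round(1))
# white rack mask in top
h=cv2.cvtColor(t.im,cv2.COLOR_RGB2HSV); w=cv2.inRange(h,(0,0,120),(180,60,255)); w[:, :232]=0;w[:,360:]=0;w[:210]=0;w[262:]=0
cs=max(cv2.findContours(w,0,1)[0],key=cv2.contourArea); r=cv2.minAreaRect(cs); b=cv2.boxPoints(r);print(b.round(1).tolist())
print([t.plane(*q,15).round(1).tolist() for q in b])
s.crop("pics/s2.png",330,190,410,300,5)
E
```

```text
[[261.1000061035156, 242.0], [274.70001220703125, 239.8000030517578], [287.8999938964844, 237.89999389648438], [300.5, 236.3000030517578]]
[[440.2, 116.4, 66.0], [445.1, 83.0, 66.0], [449.5, 50.4, 66.0], [453.2, 19.3, 66.0]]
[33.7 32.9 31.3]
yaw rack 7.626293171453092
side blue 339 351 147 157
[[406.9908  221.88072]] [[ 485.68688197 -245.62201351   60.        ]]
tri loose (array([ 485.72171777, -247.97073167,   49.44238076]), np.float64(0.22526822074713315))
[345.22930173 148.03180704] [344.96261788 154.09372285]
row in side [371.1 242.9] [440.2 116.5  64.5] [440.2 116.3  66. ]
row in side [367.6 231.1] [445.1  83.1  65.2] [444.9  80.1  63.8]
row in side [364.6 220.2] [449.5  50.2  69.4] [449.4  49.1  65.1]
row in side [362.1 210.5] [453.2  19.3  66.1] [453.2  19.4  66. ]
[[249.39999389648438, 231.89999389648438], [342.0, 217.3000030517578], [345.70001220703125, 240.6999969482422], [253.10000610351562, 255.39999389648438]]
[[465.0, 153.2, 15.0], [500.3, -86.8, 15.0], [439.6, -95.5, 15.0], [404.4, 143.9, 15.0]]
```

View pics/s2.png

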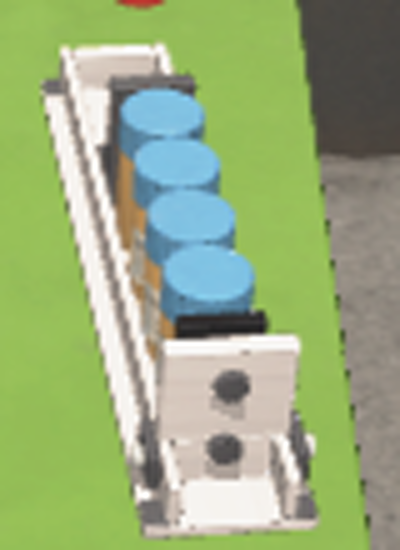

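```bash
python3 - <<'E'
from meas import *
t=Cam("top");s=Cam("side")
h=cv2.cvtColor(t.im,cv2.COLOR_RGB2HSV)
for p in((261,242),(268,241),(301,236),(310,236),(316,234),(281,239),(255,243)): print(p,h[p[1],p[0]])
# transects: saturation profile (green sat high -> rack low)
S=h[:,:,1].astype(float)
up=[];lo=[]
for u in range(258,340,2):
    col=cv2.GaussianBlur(S[205:262,u:u+1],(1,3),0)[:,0]
    vmid=232-(u-290)*0.15+5
    g=np.diff(col); 
    k=np.argmin(g[:int(vmid-205-6)]); k2=int(vmid-205+6)+np.argmax(g[int(vmid-205+6):50])
    up.append((u,205+k+.5));lo.append((u,205+k2+.5))
for e,H in((up,20),(lo,20)):
    P=np.array([t.plane(*q,H)[:2] for q in e]); vx,vy,x0,y0=cv2.fitLine(P.astype(np.float32),cv2.DIST_HUBER,0,.01,.01).ravel()
    print("yaw",np.degrees(np.arctan(-vx/vy)),"x at y=50:",x0+(50-y0)*vx/vy, "x at y=-50",x0+(-50-y0)*vx/vy)
hs=cv2.cvtColor(s.im,cv2.COLOR_RGB2HSV)
# strict cap tops: Value bright
m=((h[:,:,0]>95)&(h[:,:,0]<108)&(h[:,:,1]>100)&(h[:,:,2]>140)).astype(np.uint8)
print([''.join('#' if m[r,c] else '.' for c in range(250,312)) for r in range(228,252)].__str__().replace("', '","\n"))
E
```

```text
(261, 242) [ 99 111 184]
(268, 241) [ 99 106 152]
(301, 236) [ 99 110 181]
(310, 236) [23 22 91]
(316, 234) [34 25 82]
(281, 239) [ 99  93 145]
(255, 243) [ 99  96 114]
yaw 8.271125 x at y=50: 481.79764 x at y=-50 496.3346
yaw 8.202406 x at y=50: 417.82733 x at y=-50 432.24182
['..............................................................
..............................................................
..............................................................
..............................................................
.................................................#####........
......................................##........#######.......
....................................######.....#########......
.........................##.......#########...##########......
......................#######....###########.###########......
...........####......#########...###########..##########......
........#########...###########..###########..##########......
.......###########.############..###########...########.......
......#########################..##########.....######........
......#########################...#########.......##..........
......############..##########.....######.....................
......############...########.................................
......###########.....######..................................
.......#########..............................................
.......########...............................................
...........##.................................................
..............................................................
..............................................................
..............................................................
..............................................................']
```

```bash
cat > go.py <<'E'
import sys
from h import *
# usage: go.py x y z yawdeg -> shift in tool axes from measured pose
def go(x,y,z,yaw):
    s=ctrl.read_state(); r,p,w=s["tool_rot"]; 
    from scipy.spatial.transform import Rotation as R
    A=R.from_euler("xyz",[r,p,w]); B=R.from_euler("xyz",[np.pi,0,np.radians(yaw)])
    d=A.inv().apply(np.array([x,y,z])-s["eef_pos"]); rv=(A.inv()*B).as_rotvec(degrees=True)
    print("t",s["clock"],"pos",np.round(s["eef_pos"],1),"rpy",np.round(np.degrees(s["tool_rot"]),2),"F",np.round(s["force"],2),"w",round(float(s["width"]),1))
    print("shift",d.round(2),"turn",rv.round(2))
if __name__=="__main__": go(*map(float,sys.argv[1:5]))
E
python3 go.py 449.6 51.5 150 98.24
```

```text
t 0.4 pos [ 271.4 -590.5  231.2] rpy [-179.99   -0.     24.68] F [ 0.18  0.06 -0.03] w 85.4
shift [ 429.99 -508.94   81.34] turn [-1.000e-02 -1.000e-02 -7.356e+01]
```

```bash
python3 -m jog '40 -47 0 0 0 -9 1; 80 -94 0 0 0 -18 1; 120 -142 0 0 0 -27 1; 160 -189 0 0 0 -36 1; 200 -237 0 0 0 -45 1; 240 -284 0 0 0 -54 1; 280 -331 0 0 0 -63 1; 320 -379 0 0 0 -73.5 1'; python3 go.py 449.6 51.5 130 98.24
```

```text
clock: 1.4
eef_pos: [404.6, -111.0, 231.8]
tool_rot: [3.14, 0.001, 1.719]
force: [1.5, 0.4, -0.6]
width: 85.3
t 1.4 pos [ 404.6 -111.   231.8] rpy [1.7992e+02 5.0000e-02 9.8480e+01] F [ 1.51  0.35 -0.56] w 85.3
shift [154.13  68.33 101.74] turn [0.08 0.05 0.24]
```

```bash
python3 -m jog '50 22 30 0 0 0.1 1; 100 44 70 0 0 0.2 1; 154 68 101 0 0 0.2 1; 154 68 101 0 0 0.2 1; 154 68 101 0 0 0.2 1'; python3 go.py 449.6 51.5 36 98.24; python3 - <<'E'
from h import *
t=Cam("top");s=Cam("side");t.crop("pics/t3.png",230,190,360,270,5);s.crop("pics/s3.png",320,110,430,300,3)
E
```

```text
clock: 2.02
eef_pos: [449.2, 49.7, 130.1]
tool_rot: [-3.141, 0.0, 1.712]
force: [-0.6, -0.3, 0.3]
width: 85.2
t 2.025 pos [449.2  49.7 130.1] rpy [-1.7995e+02  2.0000e-02  9.8070e+01] F [-0.65 -0.35  0.26] w 85.2
shift [ 1.74  0.73 94.14] turn [-0.05  0.02 -0.17]
```

View pics/s3.png

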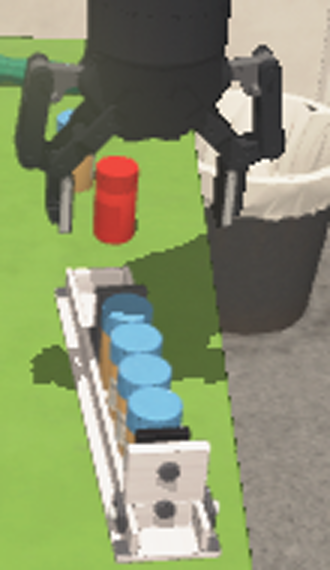

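View pics/t3.png

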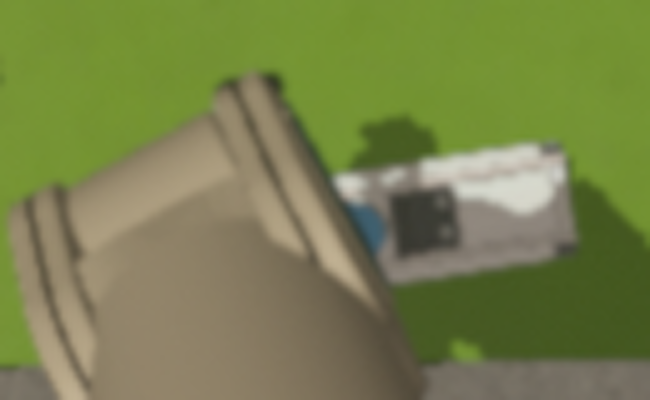

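The side view shows the jaws straddling the row with the row below, and the arm hides the bottles in the top view. I'll descend over bottle 3 and look before closing.

```bash
python3 -m jog '1.8 0.7 40 0 0 -0.2 1; 1.8 0.7 80 0 0 -0.2 1; 1.8 0.7 94 0 0 -0.2 1; 1.8 0.7 94 0 0 -0.2 1'; python3 go.py 449.6 51.5 36 98.24; python3 - <<'E'
from h import *
s=Cam("side");s.crop("pics/s4.png",300,140,440,300,4)
E
```

```text
clock: 2.62
eef_pos: [449.7, 50.4, 36.4]
tool_rot: [-3.141, 0.001, 1.712]
force: [0.3, -0.5, 1.5]
width: 85.3
t 2.625 pos [449.7  50.4  36.4] rpy [-1.7996e+02  3.0000e-02  9.8090e+01] F [ 0.3  -0.52  1.54] w 85.3
shift [1.14 0.08 0.43] turn [-0.04  0.03 -0.15]
```

View pics/s4.png

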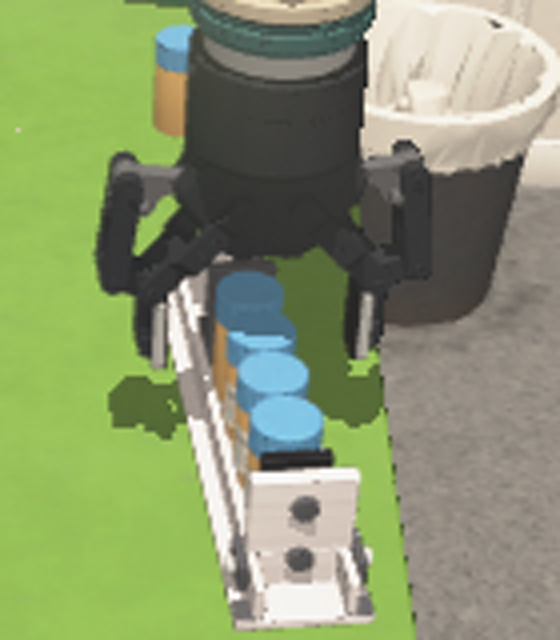

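The jaws straddle bottle 3. Its cap is half in shadow at crop (262,330), with fingers at (160,330) and (365,330). Closing.

```bash
python3 -m jog '1 0 0 0 0 0 0.4; 1 0 0 0 0 0 0.1; 1 0 0 0 0 0 -0.1; 1 0 0 0 0 0 -0.3; 1 0 0 0 0 0 -0.5; 1 0 0 0 0 0 -0.5'; python3 go.py 449.6 51.5 36 98.24
```

```text
clock: 3.42
eef_pos: [449.7, 52.4, 36.8]
tool_rot: [3.141, 0.0, 1.714]
force: [-1.2, -0.4, 6.4]
width: 29.9
t 3.425 pos [449.7  52.4  36.8] rpy [1.7998e+02 1.0000e-02 9.8190e+01] F [-1.23 -0.39  6.41] w 29.9
shift [-0.84 -0.22  0.78] turn [ 0.02  0.01 -0.05]
```

```bash
python3 -m jog '-1 0 -0.3 0 0 0 -0.5; -4 0 -0.3 0 0 0 -0.5; -8 0 -0.3 0 0 0 -0.5; -12 0 -0.3 0 0 0 -0.5; -16 0 -0.3 0 0 0 -0.5; -20 0 -0.3 0 0 0 -0.5; -23 0 -0.3 0 0 0 -0.5; -25 0 -0.3 0 0 0 -0.5'; python3 go.py 449.6 51.5 36 98.24;python3 -m jog '-2 0 0 0 0 0 -0.5; -4 0 0 0 0 0 -0.5; -6 0 0 0 0 0 -0.5; -8 0 0 0 0 0 -0.5; -9.5 0 0 0 0 0 -0.5; -9.5 0 0 0 0 0 -0.5';python3 go.py 449.6 51.5 36 98.24; python3 - <<'E'
from h import *
s=Cam("side");s.crop("pics/s5.png",300,140,440,300,4)
E
```

```text
clock: 4.42
eef_pos: [453.7, 31.7, 36.9]
tool_rot: [3.139, -0.005, 1.718]
force: [-2.1, 10.2, 5.0]
width: 30.2
t 4.425 pos [453.7  31.7  36.9] rpy [179.83  -0.29  98.43] F [-2.1  10.2   4.97] w 30.2
shift [20.15 -1.19  0.95] turn [ 0.17 -0.29  0.18]
clock: 5.18
eef_pos: [455.1, 22.1, 36.8]
tool_rot: [3.139, -0.005, 1.718]
force: [-2.1, 10.5, 5.6]
width: 29.9
t 5.175 pos [455.1  22.1  36.8] rpy [179.84  -0.27  98.41] F [-2.13 10.53  5.6 ] w 29.9
shift [29.86 -1.11  0.98] turn [ 0.16 -0.27  0.17]
```

View pics/s5.png

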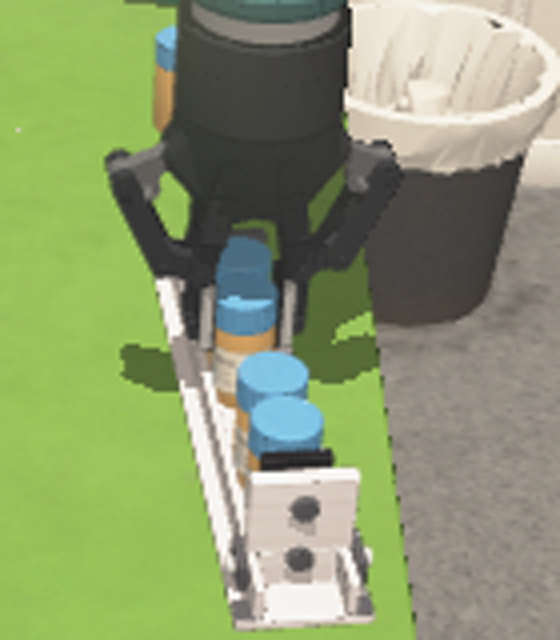

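```bash
python3 -m jog '-2 0 0 0 0 0 -0.5; -4 0 0 0 0 0 -0.5; -5.5 0 0 0 0 0 -0.5; -5.5 0 0 0 0 0 -0.5';python3 go.py 449.6 51.5 36 98.24
```

```text
clock: 5.72
eef_pos: [455.9, 16.7, 36.9]
tool_rot: [3.139, -0.005, 1.718]
force: [-1.7, 9.8, 5.5]
width: 30.2
t 5.725 pos [455.9  16.7  36.9] rpy [179.84  -0.27  98.41] F [-1.72  9.8   5.5 ] w 30.2
shift [35.33 -1.14  1.01] turn [ 0.16 -0.27  0.17]
```

```bash
python3 -m jog '-0.8 0 0 0 0 0 -0.5; -1.3 0 0 0 0 0 -0.5; -1.3 0 0 0 0 0 -0.5';python3 go.py 449.6 51.5 36 98.24;  python3 -m jog '1.5 0 0 0 0 0 -0.5; 3 0 0 0 0 0 -0.5; 3 0 0 0 0 0 -0.5';python3 go.py 449.6 51.5 36 98.24
```

```text
clock: 6.1
eef_pos: [456.0, 15.6, 36.8]
tool_rot: [3.139, -0.005, 1.718]
force: [-1.5, 10.2, 5.8]
width: 30.3
t 6.1 pos [456.   15.6  36.8] rpy [179.84  -0.27  98.42] F [-1.5  10.21  5.8 ] w 30.3
shift [36.49 -1.09  1.01] turn [ 0.16 -0.27  0.18]
clock: 6.48
eef_pos: [456.0, 15.7, 36.8]
tool_rot: [3.139, -0.001, 1.715]
force: [-0.8, 4.7, 3.3]
width: 29.7
t 6.475 pos [456.   15.7  36.8] rpy [ 1.7987e+02 -9.0000e-02  9.8250e+01] F [-0.75  4.65  3.28] w 29.7
shift [36.31 -1.22  0.89] turn [ 0.13 -0.09  0.01]
```

```bash
python3 -m jog '1.5 0 0 0 0 0 -0.5; 2.5 0 0 0 0 0 -0.5; 2.5 0 0 0 0 0 -0.1; 2.5 0 0 0 0 0 0.3; 2.5 0 0 0 0 0 0.6; 2.5 0 0 0 0 0 0.6';python3 go.py 485.7 -245.6 130 8;  python3 -m jog '0 0 -40 0 0 0 0.6; 0 0 -80 0 0 0 0.8; -40 0 -100 0 0 0 1; -80 0 -100 0 0 0 1; -130 0 -100 0 0 0 1; -180 0 -100 0 0 0 1;-180 0 -100 0 0 0 1'; python3 - <<'E'
from meas import *
t=Cam("top");s=Cam("side")
t.crop("pics/t6.png",230,195,390,270,5);s.crop("pics/s6.png",300,140,440,300,4)
E
python3 go.py 485.7 -245.6 130 8
```

```text
clock: 7.22
eef_pos: [454.4, 16.7, 36.5]
tool_rot: [-3.141, 0.0, 1.713]
force: [-0.2, -0.5, -0.1]
width: 68.0
t 7.225 pos [454.4  16.7  36.5] rpy [-1.7996e+02  1.0000e-02  9.8170e+01] F [-0.21 -0.47 -0.05] w 68.0
shift [-264.11   -6.4   -93.46] turn [-2.000e-02  4.000e-02  9.017e+01]
clock: 8.1
eef_pos: [479.9, -166.3, 136.2]
tool_rot: [-3.141, 0.002, 1.705]
force: [-0.7, 0.1, -0.0]
width: 85.1
t 8.2 pos [ 479.9 -161.3  136.4] rpy [-1.7997e+02 -4.0000e-02  9.8110e+01] F [-0.06  1.57  0.28] w 85.4
shift [-84.33  -6.12   6.34] turn [-6.000e-02 -1.000e-02  9.011e+01]
```

View pics/t6.png

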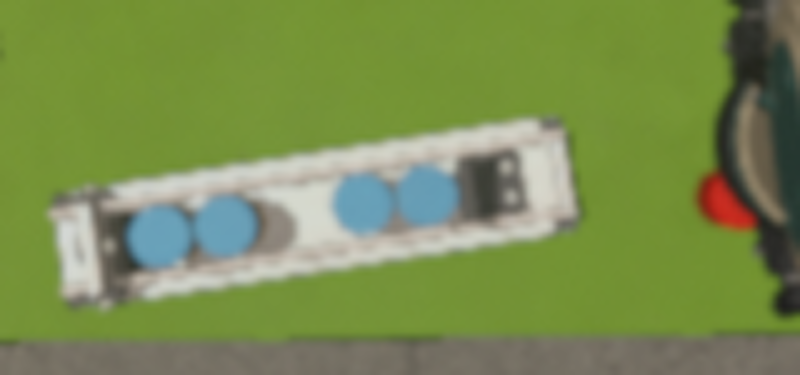

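View pics/s6.png

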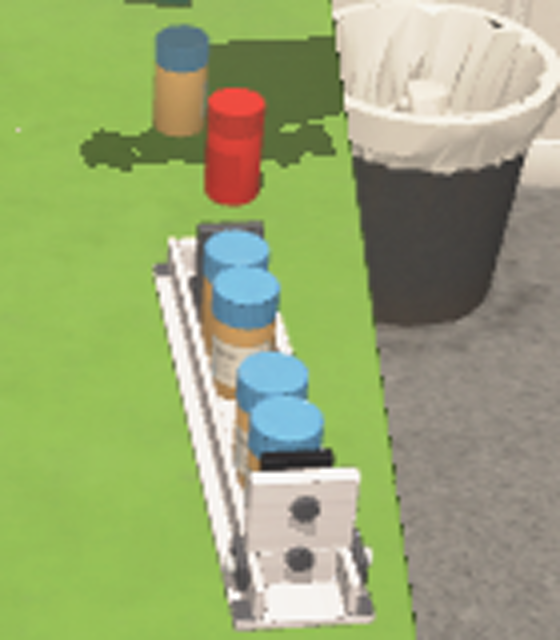

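The gap is open and all four bottles are upright: caps at crop (160,236), (226,226), (363,203) and (428,195). Next I'll measure the gap centre.

```bash
python3 - <<'E'
from meas import *
t=Cam("top")
h=cv2.cvtColor(t.im,cv2.COLOR_RGB2HSV); S=h.astype(float)
big=cv2.resize(t.im[222:256,252:326],None,fx=8,fy=8,interpolation=cv2.INTER_CUBIC)
m=cv2.inRange(cv2.cvtColor(big,cv2.COLOR_RGB2HSV),(95,95,125),(108,255,255))
v,u=np.nonzero(m);P=np.stack([u,v],1).astype(np.float32)
_,lab,c=cv2.kmeans(P,4,None,(3,100,1e-4),20,cv2.KMEANS_PP_CENTERS)
for i in np.argsort(c[:,0]):
    q=P[lab[:,0]==i]; (x,y),r=cv2.minEnclosingCircle(q)
    f=lambda a,b:((a+.5)/8-.5+252,(b+.5)/8-.5+222)
    print('centroid',t.plane(*f(*c[i]),66).round(1),'circle',t.plane(*f(x,y),66).round(1),'r mm',round(r/8*2.43,1), len(q))
E
```

```text
centroid [440.5 115.7  66. ] circle [440.6 115.2  66. ] r mm 16.1 7027
centroid [445.1  83.5  66. ] circle [445.5  84.5  66. ] r mm 15.6 6271
centroid [455.9  14.6  66. ] circle [455.7  13.4  66. ] r mm 14.1 5424
centroid [458.9 -16.1  66. ] circle [458.6 -15.6  66. ] r mm 14.8 5638
```

```bash
python3 -m jog '-42 -3 6 0 0 10 1; -84 -6 6 0 0 20 0.6; -84 -6 6 0 0 30 0.3; -84 -6 6 0 0 40 0.3; -84 -6 6 0 0 50 0.3; -84 -6 6 0 0 60 0.3; -84 -6 6 0 0 70 0.3; -84 -6 6 0 0 80 0.3'; python3 -m jog '0 0 0 0 0 10 0.3; 0 0 0 0 0 10 0.3';python3 go.py 485.7 -245.4 31 8.24
```

```text
clock: 9.25
eef_pos: [486.8, -242.8, 130.6]
tool_rot: [-3.14, -0.0, 0.315]
force: [0.1, 0.8, 0.2]
width: 55.5
clock: 9.5
eef_pos: [486.8, -243.1, 130.6]
tool_rot: [-3.141, 0.0, 0.148]
force: [-0.0, 0.9, 0.2]
width: 55.5
t 9.5 pos [ 486.8 -243.1  130.6] rpy [-1.7996e+02  2.0000e-02  8.4700e+00] F [-0.03  0.94  0.23] w 55.5
shift [-1.35  2.23 99.57] turn [-0.04  0.02  0.23]
```

```bash
python3 -m jog '-1.4 2.2 50 0 0 0 0.3; -1.4 2.2 90 0 0 0 0.3; -1.4 2.2 99.5 0 0 0 0.3; -1.4 2.2 99.5 0 0 0 0.3; -1.4 2.2 99.5 0 0 0 0.3'; python3 go.py 485.7 -245.4 31 8.24; python3 - <<'E'
from h import *
s=Cam("side");s.crop("pics/s7.png",300,60,420,220,4)
E
```

```text
clock: 10.12
eef_pos: [486.5, -247.9, 32.6]
tool_rot: [3.14, -0.002, 0.144]
force: [0.2, 0.4, 0.3]
width: 55.9
t 10.125 pos [ 486.5 -247.9   32.6] rpy [ 1.7993e+02 -1.3000e-01  8.2400e+00] F [0.23 0.38 0.26] w 55.9
shift [-0.4  -2.6   1.56] turn [ 0.07 -0.13 -0.  ]
```

View pics/s7.png

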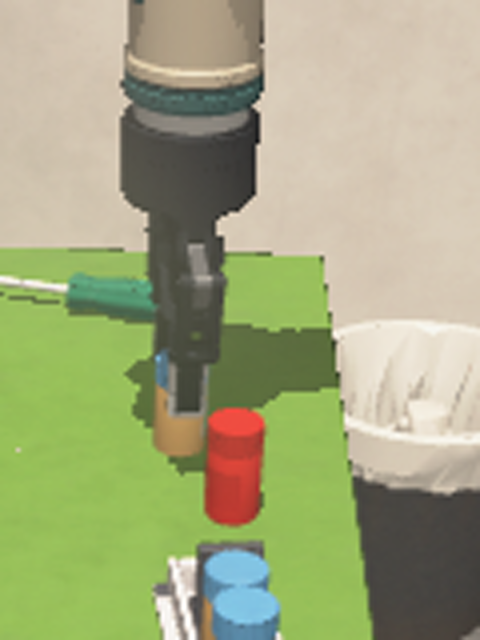

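```bash
python3 -m jog '0 -1.5 1 0 0 0 0; 0 -2 1 0 0 0 -0.3; 0 -2 1 0 0 0 -0.5;0 -2 1 0 0 0 -0.5; 0 -2 1 0 0 0 -0.5'; python3 - <<'E'
from h import *
s=Cam("side");print(s.proj((486.5+4,-222,45))-[300,60], s.proj((485.7,-245.6,52))-[300,60]); s.crop("pics/s8.png",300,60,420,220,4)
E
python3 go.py 485.7 -245.4 31 8.24
```

```text
clock: 10.8
eef_pos: [485.5, -245.8, 31.0]
tool_rot: [3.141, -0.001, 0.143]
force: [-0.8, 0.0, 7.1]
width: 30.1
[42.85705045 98.43570345] [45.0898304  91.07860874]
t 10.85 pos [ 485.5 -245.8   31. ] rpy [ 1.7997e+02 -6.0000e-02  8.1900e+00] F [-1.21  0.91  5.39] w 30.2
shift [ 0.29 -0.35  0.02] turn [ 0.03 -0.06 -0.05]
```

View pics/s8.png

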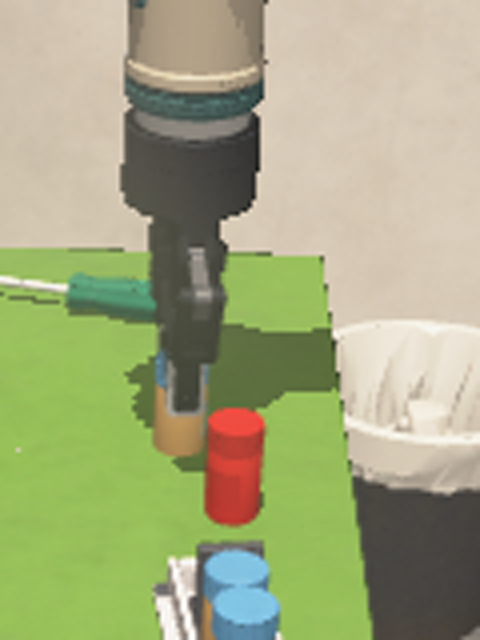

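The first grip along y reads y ≈ -245.8, against -245.6 from the camera, so they agree. Releasing, turning 90° and regripping across x.

```bash
python3 -m jog '0 0 0 0 0 0 -0.1; 0 0 0 0 0 0 0.3; 0 0 -40 0 0 0 0.4; 0 0 -70 0 0 -10 0.6; 0 0 -70 0 0 -20 0.6; 0 0 -70 0 0 -30 0.6; 0 0 -70 0 0 -40 0.6; 0 0 -70 0 0 -50 0.6'; python3 -m jog '0 0 0 0 0 -10 0.6; 0 0 0 0 0 -20 0.6; 0 0 0 0 0 -30 0.6;0 0 0 0 0 -40 0.6;0 0 0 0 0 -40 0.6';python3 go.py 486.2 -245.8 31 98.24
```

```text
clock: 11.85
eef_pos: [484.8, -245.6, 100.0]
tool_rot: [-3.141, 0.0, 1.021]
force: [-0.8, 0.8, -0.4]
width: 67.9
clock: 12.48
eef_pos: [484.7, -245.7, 99.9]
tool_rot: [-3.141, -0.001, 1.711]
force: [-0.3, -0.5, 0.2]
width: 68.4
t 12.475 pos [ 484.7 -245.7   99.9] rpy [-1.7999e+02 -4.0000e-02  9.8050e+01] F [-0.33 -0.48  0.18] w 68.4
shift [-0.32  1.45 68.87] turn [-0.01 -0.04 -0.19]
```

```bash
python3 -m jog '-0.3 1.5 40 0 0 -0.2 0.6; -0.3 1.5 65 0 0 -0.2 0.6; -0.3 1.5 69 0 0 -0.2 0.6; -0.3 1.5 69 0 0 -0.2 0.6; -0.3 1.5 69 0 0 -0.2 0.6'; python3 go.py 486.2 -245.8 31 98.24;  python3 -m jog '0 0 0 0 0 0 0.2; 0 0 0 0 0 0 -0.2; 0 0 0 0 0 0 -0.5; 0 0 0 0 0 0 -0.5; 0 0 0 0 0 0 -0.5;0 0 0 0 0 0 -0.5'; python3 go.py 486.2 -245.8 31 98.24
```

```text
clock: 13.1
eef_pos: [487.4, -246.0, 32.2]
tool_rot: [3.14, 0.001, 1.716]
force: [0.5, -0.4, 0.7]
width: 68.5
t 13.1 pos [ 487.4 -246.    32.2] rpy [1.799e+02 6.000e-02 9.834e+01] F [ 0.47 -0.43  0.74] w 68.5
shift [ 0.34 -1.12  1.19] turn [0.1  0.06 0.1 ]
clock: 13.85
eef_pos: [486.6, -246.0, 31.7]
tool_rot: [3.141, 0.001, 1.717]
force: [-1.3, 0.4, 5.3]
width: 29.8
t 13.85 pos [ 486.6 -246.    31.7] rpy [1.7999e+02 3.0000e-02 9.8370e+01] F [-1.26  0.36  5.34] w 29.8
shift [ 0.21 -0.35  0.67] turn [0.01 0.03 0.13]
```

```bash
python3 -m jog '0 0 -10 0 0 0 -0.5; 0 0 -50 0 0 0 -0.5; 0 0 -100 0 0 0 -0.5; 20 0 -110 0 0 0 -0.5; 60 0 -110 0 0 0 -0.5;60 0 -110 0 0 0 -0.5'; python3 go.py 450.5 49 120 98.24; python3 - <<'E'
from h import *
s=Cam("side");s.crop("pics/s9.png",300,20,420,220,4)
E
```

```text
clock: 14.6
eef_pos: [476.9, -182.1, 141.2]
tool_rot: [-3.141, -0.002, 1.723]
force: [0.0, -0.1, -0.1]
width: 30.1
t 14.6 pos [ 476.9 -182.1  141.2] rpy [-1.7994e+02 -1.3000e-01  9.8710e+01] F [ 0.01 -0.08 -0.08] w 30.1
shift [232.39   8.94  21.7 ] turn [-0.06 -0.13  0.47]
```

View pics/s9.png

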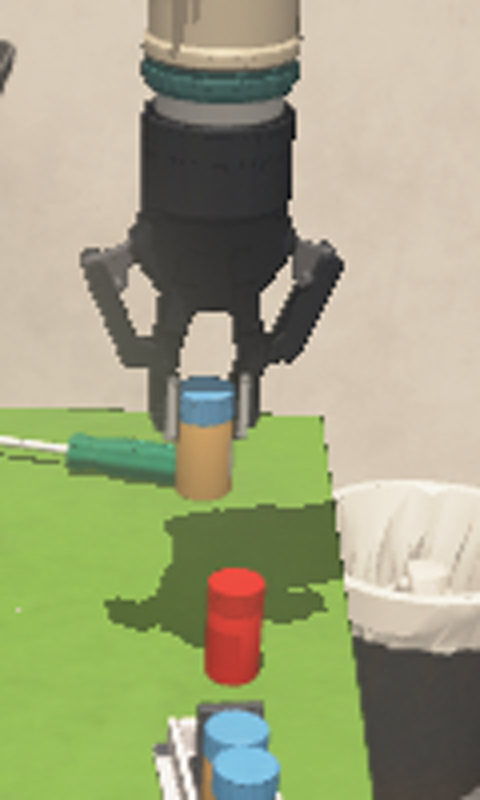

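The bottle is held upright, with its cap between the pads at crop (205,400). Carrying it over the gap.

```bash
python3 -m jog '20 1 5 0 0 0.1 -0.5; 60 3 10 0 0 0.2 -0.5; 105 4 18 0 0 0.3 -0.5; 150 6 20 0 0 0.5 -0.5; 195 8 21 0 0 0.5 -0.5; 223 9 21 0 0 0.5 -0.5; 232 9 21 0 0 0.5 -0.5; 232 9 21 0 0 0.5 -0.5'; python3 -m jog '0 0 0 0 0 0 -0.5; 0 0 0 0 0 0 -0.5';python3 go.py 450.5 49 80 98.24; python3 - <<'E'
from h import *
s=Cam("side");s.crop("pics/s10.png",300,80,440,260,4)
print(s.proj((450.5,49,120-37.7+6+60))-[300,80])
E
```

```text
clock: 15.65
eef_pos: [453.0, 43.8, 119.9]
tool_rot: [-3.141, 0.001, 1.708]
force: [-0.2, -1.6, -0.8]
width: 30.0
clock: 15.9
eef_pos: [453.1, 43.1, 120.0]
tool_rot: [-3.141, 0.001, 1.706]
force: [-0.1, -0.3, -0.4]
width: 30.1
t 15.9 pos [453.1  43.1 120. ] rpy [-1.7999e+02  3.0000e-02  9.7750e+01] F [-0.07 -0.31 -0.45] w 30.1
shift [ 6.22 -1.73 40.04] turn [-0.01  0.03 -0.49]
[ 66.89112192 101.19313837]
```

View pics/s10.png

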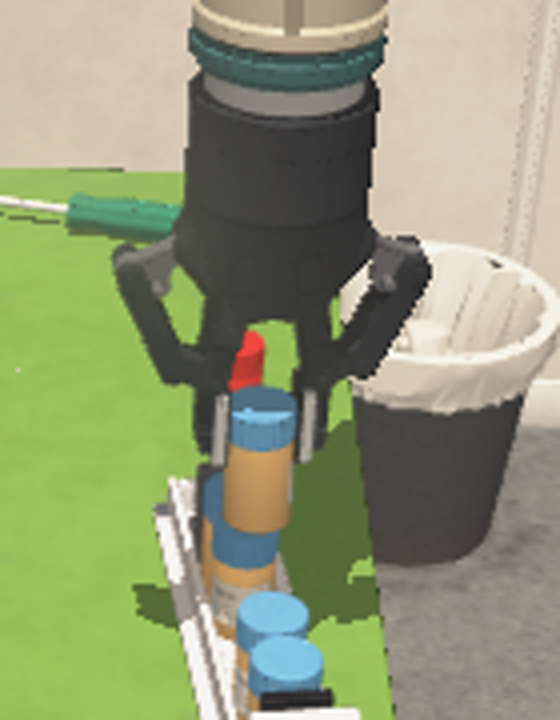

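```bash
python3 -m jog '6.2 -1.7 20 0 0 -0.5 -0.5; 6.2 -1.7 25 0 0 -0.5 -0.5; 6.2 -1.7 25 0 0 -0.5 -0.5; 6.2 -1.7 25 0 0 -0.5 -0.5';python3 go.py 450.5 49 70 98.24; python3 - <<'E'
from h import *
s=Cam("side");s.crop("pics/s11.png",300,120,420,280,5)
E
```

```text
clock: 16.45
eef_pos: [450.8, 50.2, 95.5]
tool_rot: [3.141, 0.0, 1.717]
force: [-0.6, -0.5, 0.2]
width: 30.0
t 16.45 pos [450.8  50.2  95.5] rpy [1.7996e+02 1.0000e-02 9.8350e+01] F [-0.63 -0.5   0.25] w 30.0
shift [-1.11 -0.45 25.51] turn [0.04 0.01 0.11]
```

View pics/s11.png

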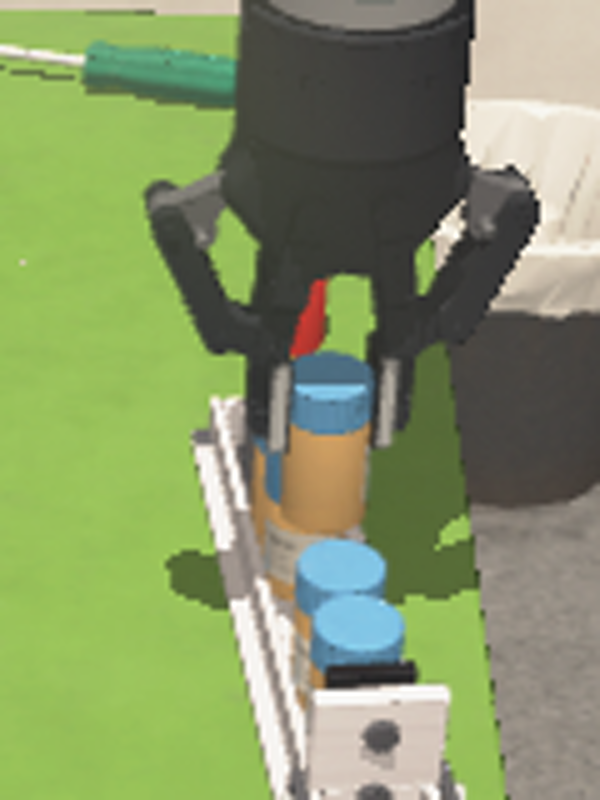

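```bash
python3 - <<'E'
from h import *
s=Cam("side");p=np.array(ctrl.read_state()["eef_pos"])
for dz in (28.3,12.3,-31.7): print(dz,(s.proj(p+[0,0,dz])-[300,120])*5)
m=blue(s); v,u=np.nonzero(m[190:208,350:378]); print('blue rows/cols',(u.min()+50)*5,(u.max()+51)*5,(v.min()+70)*5,(v.max()+71)*5)
E
```

```text
28.3 [329.38577586 367.33072408]
12.3 [326.55806374 405.2494667 ]
-31.7 [319.06670542 505.64099824]
blue rows/cols 290 375 355 435
```

```bash
python3 -m jog '-1 -0.4 0 0 0 0 -0.5; -1 -0.4 5 0 0 0 -0.5; -1 -0.4 12 0 0 0 -0.5; -1 -0.4 18 0 0 0 -0.5; -1 -0.4 24 0 0 0 -0.5; -1 -0.4 30 0 0 0 -0.5; -1 -0.4 35 0 0 0 -0.5; -1 -0.4 35 0 0 0 -0.5'; python3 go.py 450.5 49 45 98.24
```

```text
clock: 17.55
eef_pos: [449.9, 49.3, 59.7]
tool_rot: [-3.141, 0.0, 1.717]
force: [0.3, 0.2, -0.1]
width: 29.9
t 17.55 pos [449.9  49.3  59.7] rpy [-179.96    0.     98.39] F [ 0.35  0.19 -0.07] w 29.9
shift [-0.42  0.59 14.72] turn [-0.04  0.    0.15]
```

No contact yet. The bottle's underside is at about 22 mm, just below the rail tops. Continuing.

```bash
python3 -m jog '-0.3 0.5 4 0 0 0 -0.5; -0.3 0.5 8 0 0 0 -0.5; -0.3 0.5 12 0 0 0 -0.5; -0.3 0.5 16 0 0 0 -0.5; -0.3 0.5 18 0 0 0 -0.5; -0.3 0.5 18 0 0 0 -0.5'; python3 go.py 450.5 49 38 98.24; python3 - <<'E'
from h import *
s=Cam("side");s.crop("pics/s12.png",300,140,420,290,5)
E
```

```text
clock: 18.3
eef_pos: [450.5, 49.2, 42.0]
tool_rot: [-3.141, -0.0, 1.717]
force: [-0.4, 0.1, 0.2]
width: 29.7
t 18.3 pos [450.5  49.2  42. ] rpy [-179.98   -0.     98.39] F [-0.4   0.06  0.17] w 29.7
shift [-0.15 -0.06  3.96] turn [-0.02 -0.    0.15]
```

View pics/s12.png

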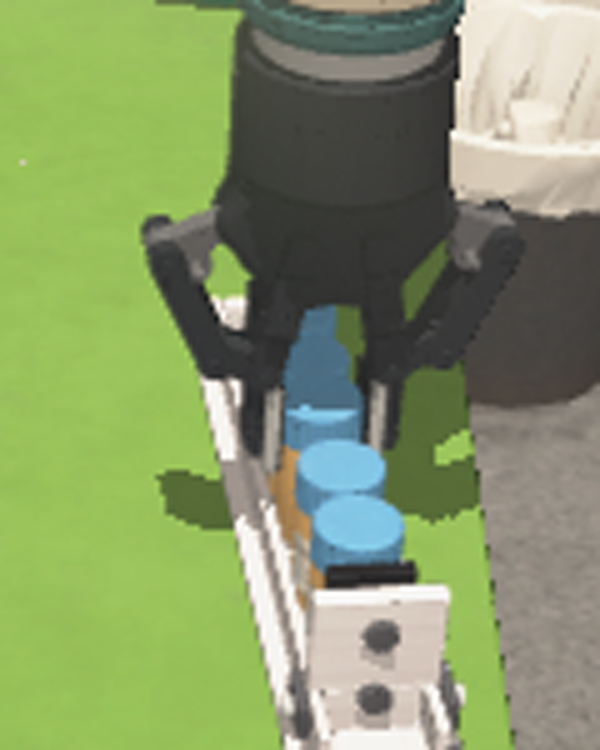

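The bottle is in the gap between the rails and in line with the row, with no side force. Lowering the last few millimetres until it touches down.

```bash
python3 -m jog '0 0 1.5 0 0 0 -0.5; 0 0 3 0 0 0 -0.5; 0 0 4 0 0 0 -0.5; 0 0 4 0 0 0 -0.5'; python3 go.py 450.5 49 38 98.24
```

```text
clock: 18.85
eef_pos: [450.6, 49.1, 38.0]
tool_rot: [-3.141, 0.0, 1.717]
force: [0.5, 0.5, -0.1]
width: 30.1
t 18.85 pos [450.6  49.1  38. ] rpy [-179.99    0.     98.39] F [ 0.5   0.47 -0.14] w 30.1
shift [-0.08 -0.15  0.04] turn [-0.01  0.    0.15]
```

```bash
python3 -m jog '0 0 0.6 0 0 0 -0.5; 0 0 1.2 0 0 0 -0.5; 0 0 1.2 0 0 0 -0.5'; python3 go.py 450.5 49 38 98.24
```

```text
clock: 19.23
eef_pos: [450.7, 49.1, 37.6]
tool_rot: [3.141, 0.0, 1.717]
force: [-1.4, -0.1, 9.4]
width: 30.2
t 19.225 pos [450.7  49.1  37.6] rpy [1.7996e+02 2.0000e-02 9.8390e+01] F [-1.4  -0.09  9.35] w 30.2
shift [-0.09 -0.2  -0.38] turn [0.04 0.02 0.15]
```

```bash
python3 -m jog '0 0 -0.7 0 0 0 -0.5; 0 0 -0.7 0 0 0 -0.2; 0 0 -0.7 0 0 0 0.2; 0 0 -0.7 0 0 0 0.6; 0 0 -0.7 0 0 0 0.6; 0 0 -40 0 0 0 0.6; 0 0 -80 0 0 0 0.6; 0 0 -80 0 0 0 0.6'; python3 go.py 465.8 -69 80 98.24
```

```text
clock: 20.23
eef_pos: [452.5, 49.4, 119.1]
tool_rot: [3.136, -0.0, 1.717]
force: [0.6, 0.3, -0.2]
width: 68.3
t 20.225 pos [452.5  49.4 119.1] rpy [ 1.7968e+02 -1.0000e-02  9.8350e+01] F [ 0.59  0.28 -0.2 ] w 68.3
shift [-119.09   -4.26   39.1 ] turn [ 0.32 -0.01  0.11]
```

```bash
python3 -m jog '-40 -2 0 0 0 0 0; -90 -3 0 0 0 0 -1; -140 -4 0 0 0 0 -1; -190 -4 0 0 0 0 -1; -210 -4 0 0 0 0 -1; -210 -4 0 0 0 0 -1'; python3 - <<'E'
from h import *
t=Cam("top");s=Cam("side");t.crop("pics/t13.png",230,195,390,270,5);s.crop("pics/s13.png",300,140,440,300,4)
E
python3 go.py 465.8 -69 80 98.24
```

```text
clock: 20.98
eef_pos: [476.6, -160.9, 115.8]
tool_rot: [-3.14, -0.0, 1.713]
force: [-0.1, 0.3, -0.2]
width: 0.1
t 21.075 pos [ 476.8 -157.9  116.3] rpy [-1.7994e+02 -8.0000e-02  9.8440e+01] F [ 0.18  0.25 -0.35] w 0.1
shift [89.54  2.24 36.42] turn [-0.06 -0.08  0.2 ]
```

View pics/t13.png

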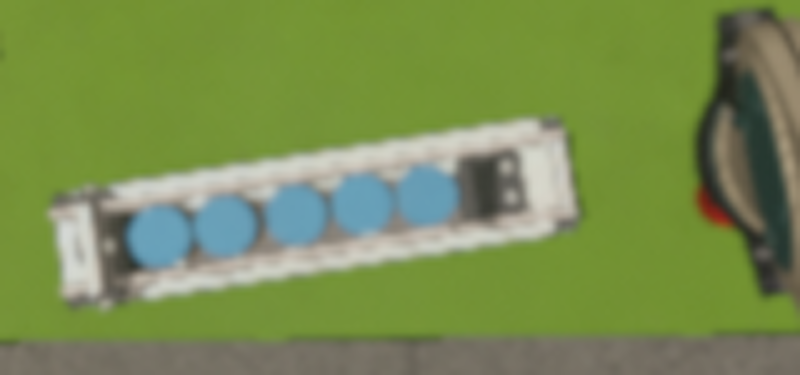

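View pics/s13.png

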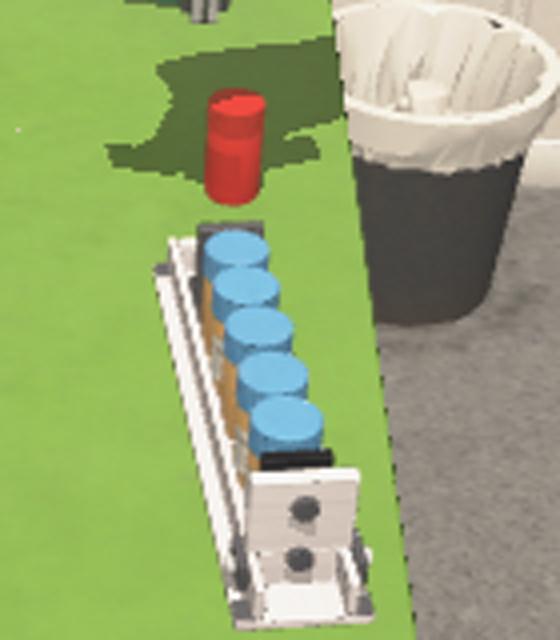

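All five bottles stand in line: top crop caps at x 160, 226, 296, 363 and 428, with small gaps either side of the middle one. Next I'll locate the plate from the depth map.

```bash
python3 - <<'E'
from h import *
t=Cam("top")
for u in range(316,348):
    v=int(round(231.5-(u-325)*0.15)); print(u,v,t.pt(u,v).round(0),t.im[v,u],end=' | ')
E
python3 go.py 465.8 -69 80 98.24
```

```text
316 233 [461. -19.  69.] [102 157 181] | 317 233 [461. -21.  69.] [102 157 181] | 318 233 [461. -24.  66.] [101 157 181] | 319 232 [463. -26.  66.] [102 154 177] | 320 232 [463. -29.  68.] [ 99 144 164] | 321 232 [463. -31.  67.] [ 94 120 132] | 322 232 [463. -34.  66.] [91 97 97] | 323 232 [463. -36.  68.] [93 92 86] | 324 232 [463. -38.  68.] [84 83 76] | 325 232 [463. -41.  66.] [67 68 61] | 326 231 [465. -45.   7.] [60 61 54] | 327 231 [465. -48.  12.] [61 63 54] | 328 231 [465. -50.  13.] [65 66 59] | 329 231 [465. -53.  15.] [81 81 74] | 330 231 [465. -55.  13.] [94 92 87] | 331 231 [465. -58.  16.] [99 97 91] | 332 230 [468. -60.  13.] [106 104  97] | 333 230 [468. -63.  14.] [115 113 106] | 334 230 [468. -66.  15.] [157 156 145] | 335 230 [468. -69.   7.] [195 193 182] | 336 230 [467. -71.   9.] [210 210 198] | 337 230 [467. -74.   7.] [214 213 202] | 338 230 [467. -76.   5.] [214 213 202] | 339 229 [470. -79.   5.] [211 210 199] | 340 229 [470. -82.   7.] [200 199 188] | 341 229 [470. -83.  21.] [196 195 187] | 342 229 [470. -86.  26.] [201 199 191] | 343 229 [470. -88.  26.] [178 174 160] | 344 229 [470. -92.   4.] [124 133  95] | 345 228 [472. -95.  -1.] [111 141  53] | 346 228 [472. -98.   0.] [115 147  51] | 347 228 [ 472. -101.   -1.] [115 146  51] | t 21.125 pos [ 476.9 -157.5  116.5] rpy [-1.7996e+02 -7.0000e-02  9.8500e+01] F [0.27 0.56 0.5 ] w -0.1
shift [89.11  2.09 36.61] turn [-0.04 -0.07  0.26]
```

```bash
python3 -m jog '45 1 10 0 0 0.2 -1; 90 1 20 0 0 0.2 -1; 90 1 20 0 0 0.2 -1; 90 1 20 0 0 0.2 -1'; python3 go.py 466.9 -68 32 98.24
```

```text
clock: 21.62
eef_pos: [465.1, -69.1, 97.0]
tool_rot: [-3.141, 0.0, 1.716]
force: [-0.4, -0.0, -0.4]
width: 0.4
t 21.625 pos [465.1 -69.1  97. ] rpy [-1.7999e+02  1.0000e-02  9.8330e+01] F [-0.39 -0.03 -0.41] w 0.4
shift [ 0.88  1.93 65.  ] turn [-0.01  0.01  0.09]
```

```bash
python3 -m jog '0.5 1.9 30 0 0 0 -1; 0.5 1.9 55 0 0 0 -1; 0.5 1.9 64 0 0 0 -1; 0.5 1.9 64 0 0 0 -1;0.5 1.9 64 0 0 0 -1'; python3 go.py 466.9 -68 32 98.24; python3 - <<'E'
from h import *
t=Cam("top");s=Cam("side");s.crop("pics/s14.png",300,110,440,290,4)
E
```

```text
clock: 22.25
eef_pos: [467.6, -69.6, 33.7]
tool_rot: [3.14, 0.0, 1.713]
force: [1.0, 0.4, -0.0]
width: 0.4
t 22.25 pos [467.6 -69.6  33.7] rpy [1.7992e+02 2.0000e-02 9.8150e+01] F [ 0.97  0.44 -0.01] w 0.4
shift [ 1.65 -0.47  1.66] turn [ 0.08  0.02 -0.09]
```

View pics/s14.png

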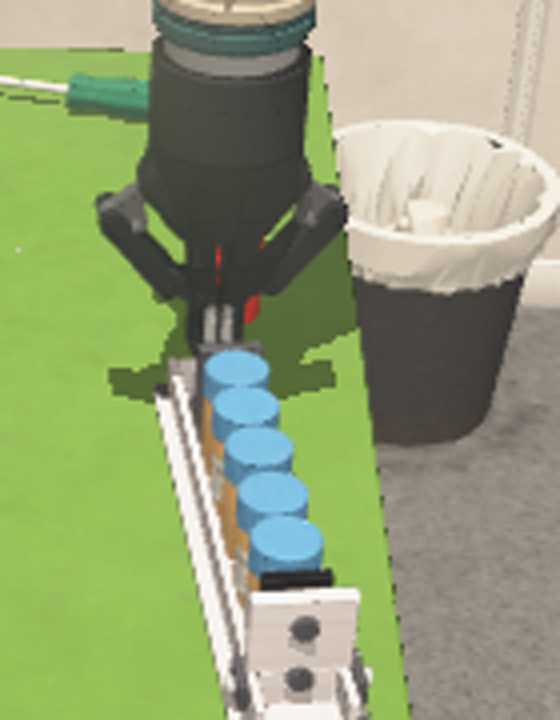

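```bash
python3 -m jog '3 -0.4 0 0 0 0 -1; 7 -0.4 0 0 0 0 -1; 10 -0.4 0 0 0 0 -1; 12 -0.4 0 0 0 0 -1; 13 -0.4 0 0 0 0 -1; 13 -0.4 0 0 0 0 -1'; python3 -m jog '1.5 0 0 0 0 0 -1; 3 0 0 0 0 0 -1; 4 0 0 0 0 0 -1; 4 0 0 0 0 0 -1'; python3 -m jog '1 0 0 0 0 0 -1; 2 0 0 0 0 0 -1; 3 0 0 0 0 0 -1; 3 0 0 0 0 0 -1'
```

```text
clock: 23.1
eef_pos: [464.7, -56.4, 32.9]
tool_rot: [-3.142, 0.0, 1.714]
force: [0.1, 0.3, 0.2]
width: -0.1
clock: 23.6
eef_pos: [464.2, -52.4, 32.9]
tool_rot: [3.142, -0.0, 1.714]
force: [-0.5, -0.8, 0.6]
width: -0.2
clock: 24.1
eef_pos: [463.8, -50.2, 33.0]
tool_rot: [-3.142, 0.001, 1.713]
force: [-0.4, -2.7, -0.4]
width: -0.4
```

```bash
python3 -m jog '0.7 0 0 0 0 0 -1; 1.4 0 0 0 0 0 -1; 2 0 0 0 0 0 -1; 2 0 0 0 0 0 -1'; python3 -m jog '0.7 0 0 0 0 0 -1; 1.4 0 0 0 0 0 -1; 2 0 0 0 0 0 -1; 2 0 0 0 0 0 -1';  python3 -m jog '0.5 0 0 0 0 0 -1; 1 0 0 0 0 0 -1; 1 0 0 0 0 0 -1'
```

```text
clock: 24.6
eef_pos: [463.7, -49.1, 33.0]
tool_rot: [-3.141, 0.002, 1.712]
force: [1.3, -5.4, -0.6]
width: -0.1
clock: 25.1
eef_pos: [463.5, -47.7, 33.0]
tool_rot: [-3.141, 0.003, 1.711]
force: [0.9, -6.0, -1.1]
width: -0.1
clock: 25.48
eef_pos: [463.3, -46.8, 33.0]
tool_rot: [-3.141, 0.003, 1.711]
force: [0.9, -6.6, -0.8]
width: 0.2
```

```bash
python3 -m jog '0.5 0 0 0 0 0 -1; 1 0 0 0 0 0 -1; 1.5 0 0 0 0 0 -1; 1.5 0 0 0 0 0 -1'; python3 -m jog '0.5 0 0 0 0 0 -1; 1 0 0 0 0 0 -1; 1 0 0 0 0 0 -1';  python3 -m jog '0.5 0 0 0 0 0 -1; 1 0 0 0 0 0 -1; 1 0 0 0 0 0 -1'
```

```text
clock: 25.98
eef_pos: [463.1, -45.4, 33.0]
tool_rot: [-3.141, 0.003, 1.711]
force: [1.2, -6.5, -0.7]
width: 0.0
clock: 26.35
eef_pos: [463.0, -44.4, 33.0]
tool_rot: [-3.141, 0.003, 1.711]
force: [1.5, -7.3, -0.4]
width: 0.2
clock: 26.72
eef_pos: [462.8, -43.5, 33.0]
tool_rot: [-3.141, 0.003, 1.711]
force: [2.2, -8.1, -1.6]
width: -0.0
```

```bash
python3 -m jog '0.4 0 0 0 0 0 -1; 0.7 0 0 0 0 0 -1; 0.7 0 0 0 0 0 -1'; python3 -m jog '0.4 0 0 0 0 0 -1; 0.7 0 0 0 0 0 -1; 0.7 0 0 0 0 0 -1'; python3 - <<'E'
from h import *
s=Cam("side");s.crop("pics/s15.png",330,180,420,290,6)
E
```

```text
clock: 27.1
eef_pos: [462.7, -42.9, 33.0]
tool_rot: [-3.141, 0.003, 1.711]
force: [1.6, -8.2, -0.0]
width: -0.2
clock: 27.48
eef_pos: [462.6, -42.2, 33.0]
tool_rot: [-3.141, 0.003, 1.711]
force: [1.3, -7.7, -0.3]
width: -0.3
```

View pics/s15.png

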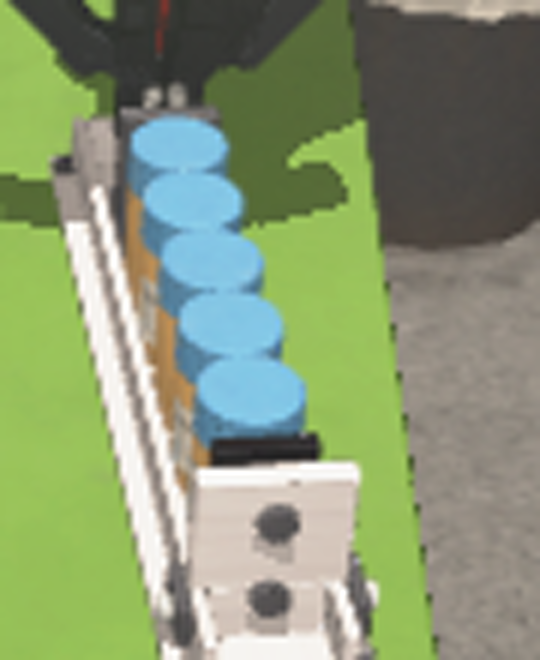

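```bash
for i in 1 2; do :; done; python3 -m jog '0.3 0 0 0 0 0 -1; 0.6 0 0 0 0 0 -1; 0.6 0 0 0 0 0 -1'; python3 -m jog '0.3 0 0 0 0 0 -1; 0.6 0 0 0 0 0 -1; 0.6 0 0 0 0 0 -1'; python3 -m jog '0.3 0 0 0 0 0 -1; 0.6 0 0 0 0 0 -1; 0.6 0 0 0 0 0 -1'
```

```text
clock: 27.9
eef_pos: [462.5, -41.8, 33.0]
tool_rot: [-3.141, 0.003, 1.711]
force: [1.8, -7.6, -0.8]
width: -0.2
clock: 28.28
eef_pos: [462.5, -41.5, 33.0]
tool_rot: [-3.141, 0.003, 1.711]
force: [1.4, -8.1, -1.0]
width: -0.1
clock: 28.65
eef_pos: [462.5, -41.3, 33.0]
tool_rot: [-3.141, 0.004, 1.71]
force: [2.2, -10.0, -0.9]
width: 0.2
```

```bash
python3 -m jog '0.3 0 0 0 0 0 -1; 0.6 0 0 0 0 0 -1; 0.6 0 0 0 0 0 -1'; python3 -c "
from cell import ctrl
import numpy as np
print(np.round(ctrl.read_state()['force'],1))"
```

```text
clock: 29.02
eef_pos: [462.4, -41.1, 33.0]
tool_rot: [-3.141, 0.004, 1.71]
force: [2.7, -10.3, -1.9]
width: -0.2
[  2.7 -10.3  -1.9]
```

```bash
python3 -m jog '0.3 0 0 0 0 0 -1; 0.6 0 0 0 0 0 -1; 0.6 0 0 0 0 0 -1; 0.6 0 0 0 0 0 -1'; python3 go.py 466 -60 33 98.24
```

```text
clock: 29.52
eef_pos: [462.4, -40.9, 33.0]
tool_rot: [-3.141, 0.005, 1.709]
force: [2.1, -11.7, -1.5]
width: -0.0
t 29.525 pos [462.4 -40.9  33. ] rpy [-179.96    0.28   97.95] F [  2.15 -11.67  -1.46] w -0.0
shift [-19.4    0.93   0.14] turn [-0.04  0.28 -0.3 ]
```

The push is now about 12 N along the row: roughly 6 to 7 N of drag plus 4 to 5 N of clamping. Backing off slowly.

```bash
python3 -m jog '-1 0 0 0 0 0 -1; -2 0 0 0 0 0 -1; -2 0 0 0 0 0 -1'; python3 -m jog '-1 0 0 0 0 0 -1; -2 0 0 0 0 0 -1; -2 0 0 0 0 0 -1';python3 -m jog '-1 0 0 0 0 0 -1; -2 0 0 0 0 0 -1; -2 0 0 0 0 0 -1'
```

```text
clock: 29.9
eef_pos: [462.5, -40.9, 33.0]
tool_rot: [-3.141, 0.002, 1.711]
force: [2.3, -6.7, -0.8]
width: -0.1
clock: 30.28
eef_pos: [462.5, -40.9, 32.9]
tool_rot: [3.142, 0.0, 1.713]
force: [0.6, -3.2, -0.7]
width: -0.1
clock: 30.65
eef_pos: [462.7, -42.1, 32.9]
tool_rot: [3.142, -0.001, 1.714]
force: [-0.1, 0.2, 0.9]
width: 0.1
```

```bash
python3 -m jog '-6 0 0 0 0 0 -1; -14 0 0 0 0 0 -1; -18 0 0 0 0 0 -1; -20 0 -40 0 0 0 -1; -20 0 -90 0 0 0 -1; -60 0 -110 0 0 0 -1; -110 0 -110 0 0 0 -1; -110 0 -110 0 0 0 -1'; python3 - <<'E'
from meas import *
t=Cam("top");s=Cam("side");t.crop("pics/t16.png",230,195,390,270,5);s.crop("pics/s16.png",330,180,420,290,6)
big=cv2.resize(t.im[220:256,252:334],None,fx=8,fy=8,interpolation=cv2.INTER_CUBIC)
m=cv2.inRange(cv2.cvtColor(big,cv2.COLOR_RGB2HSV),(95,90,110),(108,255,255))
v,u=np.nonzero(m);P=np.stack([u,v],1).astype(np.float32)
_,lab,c=cv2.kmeans(P,5,None,(3,100,1e-4),30,cv2.KMEANS_PP_CENTERS)
c=c[np.argsort(c[:,0])]; Q=np.array([t.plane((a+.5)/8-.5+252,(b+.5)/8-.5+220,66) for a,b in c]); print(Q.round(1)); print(np.linalg.norm(np.diff(Q,axis=0),axis=1).round(1))
d=np.array([np.cos(np.radians(8.24)),np.sin(np.radians(8.24))]); print("off centre line",((Q[:,:2]-[449.8,50])@d).round(1))
E
```

```text
clock: 31.65
eef_pos: [478.2, -156.8, 143.0]
tool_rot: [3.141, 0.003, 1.705]
force: [0.2, 0.3, -0.8]
width: -0.1
[[440.2 117.7  66. ]
 [444.8  85.9  66. ]
 [449.7  54.4  66. ]
 [454.4  23.7  66. ]
 [458.   -7.4  66. ]]
[32.1 31.9 31.  31.4]
off centre line [ 0.2  0.2  0.5  0.8 -0.1]
```

View pics/t16.png

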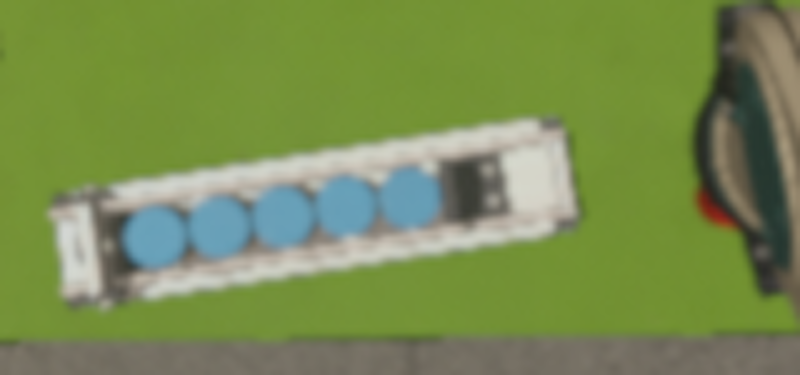

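View pics/s16.png

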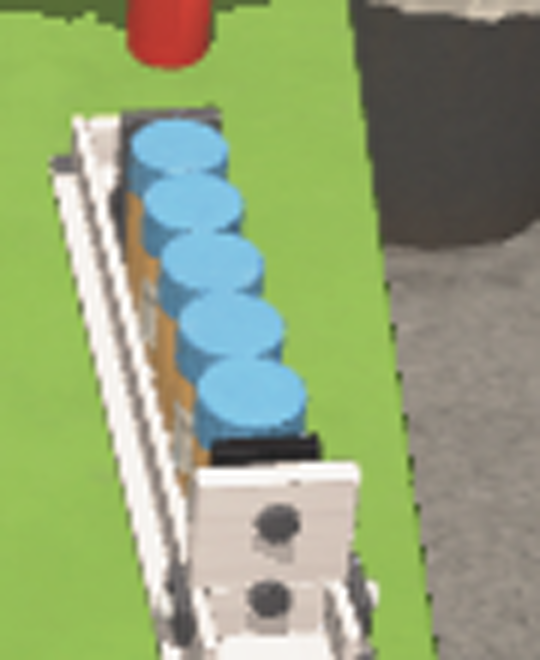

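```bash
python3 -m jog '0 0 0 0 0 0 -1; 0 0 0 0 0 0 -1'; python3 -c "
from cell import ctrl
print(ctrl.finish_job())"
```

```text
clock: 32.0
eef_pos: [478.4, -150.3, 142.9]
tool_rot: [-3.141, -0.001, 1.716]
force: [-0.1, 0.2, 0.1]
width: 0.5
the job is handed in; nothing more can be done
None
```

The loose blue-capped bottle now stands in the middle of the row, two bottles on either side. The end plate is pushed back so all five are clamped against the sprung pad. I handed the job in at about 32 s of the 58 s allowed; no verdict is reported.

**How it went:**
- **Gap:** I gripped bottle 3 by the cap and eased bottles 3 and 4 and the plate right by about 37 mm.
- **Loose bottle:** I centred it with a first grip, turned the gripper 90° and regripped, then lowered it into the gap. Touchdown read about 9 N at the wrist, against the 20 N limit.
- **Clamp:** I pushed the plate until the force rose from about 7.7 N while sliding to about 12 N, then backed off. The plate did not spring back.

**Last checks:**
- **Row:** the camera shows five caps in line, 31.0 to 32.1 mm apart and within 1 mm of the rack's centre line. They look upright in both views.
- **Clear of the robot:** the arm was well away from everything and the wrist force was near zero.
- **Clamping force:** I estimate about 4 N from the rise in push force; I could not measure it between the bottles directly.
- **Not re-measured:** I did not check the oil bottle and connector at the end, but no move went near them.
- **Disagreement:** the camera put the open gap at 70.2 mm between centres, against about 68.8 mm from the arm's travel. Both are above the required 64 mm.

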